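Level the portion scale, then load its check weight

TASK

Get the small portion scale in front of you ready for its daily check: first roll the levelling thumbwheel in its right-hand side with a fingertip until the bubble sits inside the ring of the level vial, and let go of the wheel. Then take the larger of the two check weights beside the scale, set it down gently in the middle of the pan and leave it standing there. The scale has a delicate load cell, so press lightly throughout, never shoving or striking it, and leave everything else as it lies.

Things in the scene. Friction and masses are not known exactly. Their poses are not given: they have to be found in the camera images.
- wheel_rim (a point): Middle of the bared rim of the levelling thumbwheel, 16.5 mm above the worktop (fixed to the scale). The wheel: a black knurled disc on a vertical axis, 52 mm across, 13 mm thick, in a notch in the scale's right side wall; 6 mm of rim stand out over 33 mm of length, give or take 2 mm as it turns, for it runs out of true. Axes: x along the wall, away from the robot; y straight into it; z up.
- vial_mid (a point): Centre of the round level vial in the right front corner of the scale, 46 mm above the worktop: a green-grey disc in a black bezel, 33 mm inside, with a printed black ring 14 mm across. Axes as wheel_rim, from which it lies 115.5 mm nearer the robot (-x) and 44 mm further in (+y).
- bubble_mid (a point): Centre of the pale bubble in the vial, 8.4 mm across. It moves only along the scale's y axis, to the higher side; it starts 7 to 11 mm left (+y) of the ring's middle, as the right side is low. Sweeping the rim towards the robot moves it right (-y) by 3.5 mm per radian of wheel turn, 0.135 mm per mm of rim travel without slip; sweeping the rim away moves it back.
- pan_mid (a point): Middle of the top face of the scale's flat stainless pan, 186 x 214 mm (x, y), 62 mm above the worktop. Axes as wheel_rim, from which it lies 10 mm further from the robot (+x) and 116 mm in (+y). The front ledge with display and keys, up to 52 mm high, lies before it.
- scale: The small portion scale before the robot: white case 250 x 220 mm (x, y), 62 mm high, right wall 6 mm inside wheel_rim, 60 mm free beside the wheel. Origin under it, 85 mm left of its middle line. Axes as wheel_rim. Its wheel needs 3.5 N along the rim to turn and stays where left: press some 7 to 11 N into it (y) and sweep along x; pressed less it slips. One sweep gives about 1 rad.
- big_weight_mid (a point): Larger check weight, to be put on the pan: a grey metal cylinder with a knob, 43 mm in diameter, 52 mm high, about 0.5 kg, standing upright on the worktop right of the scale. The point is on its axis, 26 mm above its underside; z is its axis.
- big_weight: The same larger check weight; origin at the centre of its underside.
- small_weight_mid (a point): Smaller check weight of the same shape, 32 mm in diameter, 40 mm high, standing near the larger one (either may be nearer the robot). The point is on its axis, 20 mm up. Leave it where it is.
- label_roll: Bystander: roll of label paper, 72 mm across, 50 mm high, behind the scale on the right. Origin under its centre.
- label_roll_small: Bystander: roll of label paper, 54 mm across, 32 mm high, behind the weights. Origin under its centre.
- marker: Bystander: black felt marker, 135 mm long (x), 18 mm high, lying near the front edge. Origin under its middle.
- steel_bowl: Bystander: round steel bowl, 124 mm across, 45 mm high, far right. Origin under its centre.
Not all that is in view belongs to the job. Leave any turquoise look-alike of the big_weight alone.

How it is judged:
By the outcome, as a careful person would: the job done as asked, in the order asked, and still so for the second after the job is handed in, with the robot touching nothing.
It also fails if it takes over 72 s, if anything falls off the work surface, if the arm or the gripper's body presses on something with over 40 N, if the wrist force passes 120 N, or if a joint passes its speed limit or range.

ROBOT

A 6-joint arm with a two-finger parallel gripper is mounted at the origin on a cart in front of the work surface, level with it; the furniture and walls round the work are solid. World frame = base frame: x ahead of the robot, y to its left, z up, the work surface at z = 0. Lengths are in m, angles in rad, forces in N, time in s.
With the tool pointing down it reaches from about 0.35 to 0.775 m from the base axis. Payload 5.5 kg.
Tool frame: the origin (TCP) lies at the very end of the fingers, on their centre line; the grasp point (between the pads) lies 19 mm behind it; z points along the fingers, y is the direction in which the jaws open and shut (so a half turn about z gives the same grasp; the last joint's range is limited). The gripper opens to 85 mm and grips with 20 to 120 N. Pads are 22 mm wide; open, the fingers measure 114 mm over their backs; the gripper's body (76 mm by 85 mm) begins 54 mm behind the grasp point. The pads swing forward as they close: fully open they stand 13 mm farther back than shut.
Start: joints at [-1.395, 0.313, 0.046, 1.304, 0, 1.431], TCP at [0.179, -0.547, 0.231] pointing down, gripper open.
Joint ranges: [-2.76, 2.76], [-0.86, 1.69], [-1.03, 1.26], [-2.2, 2.34], [-1.47, 1.5], [-3.14, 3.14]. Speed limits (rad/s): [2.57, 2.57, 3.14, 3.14, 3.14, 3.14].

INTERFACE

Orientations are given as a unit quaternion [w, x, y, z].
In Python, from workcell import get_state, read_camera, hand_in, find_in, silhouettes gives the robot as it stands. The module is installed in compiled form; this text tells all that it offers.
- The arm moves only by the tool send_rows, never from a script. Its argument "deltas" is a list that holds one entry, the list of rows, each a list of 6 numbers: the shift along the world's x, y, z in cm, then the turn, a rotation vector about the world's x, y, z in degrees. In form: [[[dx, dy, dz, wx, wy, wz], ...]]. A call has 1 to 12 rows; each row is the pose to reach, as a shift and turn from the pose commanded when the call began; what a row does not reach only later rows make up. A row lasts 1/10 s, in which the tool goes at most 50 mm and 8.59 degrees, less where a joint would pass 70% of its speed; a pose out of reach is approached as far as the arm can. A call with a gripper value outside its range is refused whole. "jaw" is the opening, from -1 (shut) to 1 (fully open), so that 0 is half open, set as the call begins (left out, the last holds). The fingers move at their own pace and stop on an object; "force" is the grip in N (left out, the last holds). Time passes only in rows, so rows that repeat a pose let the fingers close. It gives the time, the measured TCP pose, the force and the opening at its end, in the units of the state.
- get_state(): the state, without advancing time (a new reading comes with each control period).
- read_camera(name): name is "scene" or "side" or "wrist"; returns a dict with "img" (420x560x3 uint8, red, green, blue), "z_map" (420x560 float32, m along the optical axis (not along the pixel's ray), 0 where there is no reading), "vfov" (degrees; the focal length in pixels is half the picture's height over the tangent of half this angle, whatever the lens; pixels are square), "cx", "cy" (the principal point, pixels), "R" (3x3) and "t" (3): a world point X has camera coordinates R X + t; the wrist camera has in their place "hand_eye" (4x4, takes a point from camera to tool coordinates, whose origin is the TCP and whose axes are the flange's). Camera axes: x right, y down, z forward; pixel columns grow to the right and rows downward; lengths in m; the calibration is good to about 2 mm. A picture is of the moment at which its call begins: read the wrist's pose just before it.
- hand_in(): hands the job in, once; it reports no verdict.
Trained networks look in a picture, given as the dict that the camera call returned (one of the last four; its "shot" number tells which), for a name from the list of things; names that differ only in an ending like _2 or _b are one class to them, and where a whole thing is asked for, a point or a joint stands for the part that bears it (a point fixed in the world has none). Each returns a list of dicts, best first, with "conf" (0 to 1); they miss things now and then, are a little off and sometimes report something else, mostly with a low value. They report only what shows in the picture. A call takes as long as a camera call. They do not tell look-alikes from the thing itself.
- find_in(picture, thing): "box" ([centre column, centre row, width, height] in pixels, round what is visible of it).
- silhouettes(picture, thing): "mask" (420x560 bool, what is visible of it) and "box" ([centre column, centre row, width, height] in pixels, round what is visible of it).
The state is a dict: "clock": time; "joint_pos": joint angles; "qvel": joint speeds; "tau": joint torques, N m; "tcp_pos": TCP position; "orientation": TCP orientation; "wrist_force": force on the tool from outside, world axes, zero at the start; "ft_torque": the same for the moment, N m; "finger_gap": finger opening in m.
Only numpy, scipy, OpenCV 4.12 (cv2) and the standard library are available. Lean on these libraries where they do the work, as an engineer would, in place of code of your own. Each camera call takes 0.05 s, during which the arm holds its last target.

## Working session

There is one attempt and no reset: what is moved stays moved. The work goes in short steps, Python scripts to look and compute and a tool call to move; the robot and the scene stay as the last step left them, time stands still between calls to the robot, and variables do not carry over. Pictures are saved under pics/ and viewed, and the job is handed in when it is done.

Besides the shell and the picture viewer there is one more tool, called after ">>>" as name(argument=value, ...), one argument or row to a line, values as JSON. send_rows: Moves the arm, as the interface text tells. Its arguments: {"type":"object","properties":{"deltas":{"type":"array","items":{"type":"array","items":{"type":"array","items":{"type":"number"}}}},"jaw":{"type":"number"},"force":{"type":"number"}},"required":["deltas"]}

```bash
mkdir -p pics; ls
cat > h.py <<'E'
import numpy as np, cv2
from workcell import *
def save(c,n): cv2.imwrite('pics/'+n,cv2.cvtColor(c['img'],cv2.COLOR_RGB2BGR))
def f(c): return 210/np.tan(np.radians(c['vfov'])/2)
def pose():
    s=get_state(); from scipy.spatial.transform import Rotation as R
    w,x,y,z=s['orientation']; return np.array(s['tcp_pos']),R.from_quat([x,y,z,w]).as_matrix()
def toworld(c,P,ps=None):
    P=np.atleast_2d(P)
    if 'R' in c: return (P-np.array(c['t']))@np.array(c['R'])
    H=np.array(c['hand_eye']); q=P@H[:3,:3].T+H[:3,3]; return q@ps[1].T+ps[0]
def ray(c,u,v):return np.array([(u-c['cx'])/f(c),(v-c['cy'])/f(c),1.])
def pt(c,u,v,ps=None):
    z=c['z_map'][int(round(v)),int(round(u))]; return toworld(c,ray(c,u,v)*z,ps)[0]
def atz(c,u,v,h,ps=None):
    a=toworld(c,[[0,0,0]],ps)[0]; b=toworld(c,ray(c,u,v),ps)[0]; return a+(b-a)*(h-a[2])/(b[2]-a[2])
E
python3 - <<'E'
from h import *
print(get_state())
for n in ['scene','side','wrist']:
    c=read_camera(n); save(c,n+'0.png'); print(n,c['vfov'],c['cx'],c['cy'])
    for t in ['wheel_rim','vial_mid','bubble_mid','pan_mid','scale','big_weight','small_weight_mid','label_roll','label_roll_small','marker','steel_bowl']:
        print(t,[(np.round(d['box']).astype(int).tolist(),round(d['conf'],2)) for d in find_in(c,t)])
print(get_state()['clock'])
E
```

```text
pics
{'clock': 0.0, 'joint_pos': array([-1.39460163e+00,  3.14006780e-01,  4.49655405e-02,  1.30362570e+00,
        2.02653082e-05,  1.43114786e+00]), 'qvel': array([ 0.00192664, -0.00154314, -0.00152311,  0.00060126, -0.00075724,
        0.00168853]), 'tau': array([-7.74667878e-04, -4.80622745e+01,  2.98536730e+01,  1.93454186e-02,
       -1.03944556e-04,  6.17534504e-07]), 'tcp_pos': array([ 0.17848211, -0.54604231,  0.23039977]), 'orientation': array([-9.35333837e-04,  9.87555850e-01,  1.57265917e-01, -6.95902332e-06]), 'wrist_force': array([0.0719646 , 0.05290761, 0.74453536]), 'ft_torque': array([-0.01182406,  0.00975186,  0.01331462]), 'finger_gap': 0.08549385928024007}
scene 51.5410287312149 274.59965846413195 209.29151058762582
wheel_rim [([200, 203, 130, 79], 0.56), ([239, 290, 70, 20], 0.18)]
vial_mid [([197, 202, 129, 79], 0.57)]
bubble_mid [([238, 290, 68, 22], 0.65)]
pan_mid [([199, 204, 137, 80], 0.77)]
scale []
big_weight [([290, 238, 19, 22], 0.85)]
small_weight_mid [([303, 261, 16, 26], 0.6)]
label_roll []
label_roll_small [([346, 218, 8, 11], 0.64)]
marker [([238, 2
[... 193 characters left out ...]
mid [([265, 197, 101, 59], 0.85)]
bubble_mid []
pan_mid [([266, 196, 101, 58], 0.65)]
scale [([265, 197, 102, 64], 0.94)]
big_weight [([275, 265, 22, 23], 0.9), ([314, 279, 18, 28], 0.86), ([308, 249, 17, 29], 0.84), ([191, 272, 19, 39], 0.32)]
small_weight_mid [([254, 288, 13, 25], 0.7), ([264, 199, 102, 60], 0.46)]
label_roll []
label_roll_small [([361, 276, 30, 30], 0.91)]
marker [([190, 273, 18, 40], 0.84)]
steel_bowl [([286, 338, 68, 64], 0.68), ([254, 287, 16, 23], 0.43)]
wrist 58.552076015934425 282.67892647443944 211.23370522231676
wheel_rim []
vial_mid []
bubble_mid []
pan_mid []
scale []
big_weight []
small_weight_mid []
label_roll []
label_roll_small []
marker []
steel_bowl []
1.8
```

View pics/scene0.png

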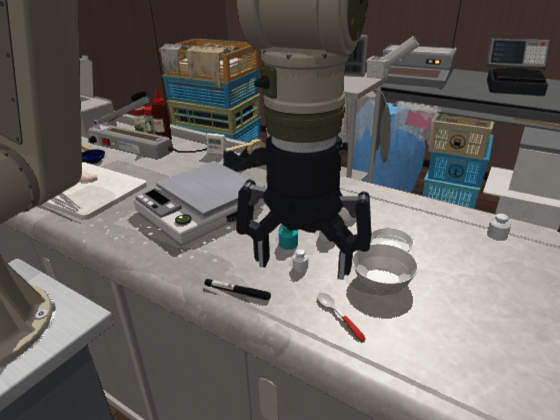

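View pics/side0.png

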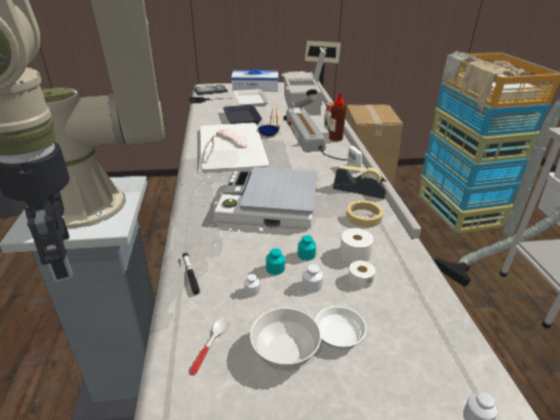

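View pics/wrist0.png

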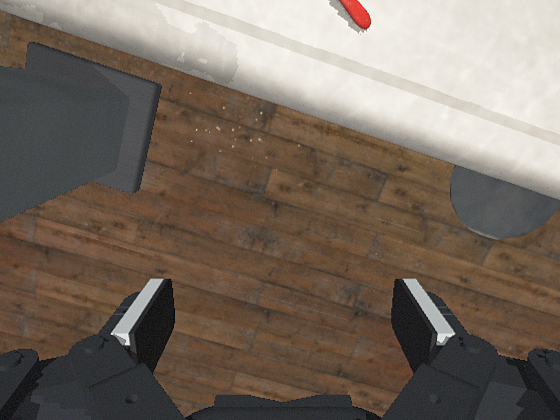

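Side view: grey weights are at (252,285), which is smaller, and (313,278), which is larger. There are turquoise look-alikes at (275,262) and (307,248), and another grey one far off at (484,405). The scale is at (265,197) with the vial at (229,203). My choice is the grey weight at (313,278). Next I locate everything.

Run:
```python
from h import *
c=read_camera('side'); np.savez('side.npz',**{k:v for k,v in c.items() if k in('img','z_map','R','t','cx','cy','vfov')})
for n,(u,v) in dict(small=(252,287),big=(313,280),t1=(275,264),t2=(307,249),far=(484,405),vial=(229,203),pan=(280,187),rollb=(356,245),rolls=(362,272),marker=(190,272),bowl=(286,335),caseR=(285,219),bowl2=(340,328),wheel=(271,222)).items(): print(n,np.round(pt(c,u,v),3))
d=c['z_map'];vv,uu=np.mgrid[0:420,0:560];F=f(c)
P=toworld(c,np.stack([(uu-c['cx'])/F*d,(vv-c['cy'])/F*d,d],-1).reshape(-1,3)).reshape(420,560,3)
m=(abs(P[...,2]-.062)<.006)&(uu>200)&(uu<330)&(vv>160)&(vv<230)
q=P[m][:,:2].astype(np.float32); print(cv2.minAreaRect(q),q.min(0),q.max(0))
# heights for weights
for n,(a,b,e,g) in dict(big=(298,328,255,298),small=(238,268,268,302),t1=(262,288,246,275),t2=(296,319,234,262)).items():
    w=P[e:g,a:b].reshape(-1,3);w=w[(w[:,2]>.008)]; print(n,w.min(0).round(3),w.max(0).round(3),len(w))
im=c['img'];
o=np.hstack([cv2.resize(im[165:235,205:325],None,fx=3.3,fy=4.2,interpolation=2),cv2.resize(im[230:310,230:340],None,fx=3.6,fy=3.675,interpolation=2)])
cv2.imwrite('pics/crop0.png',o[...,::-1]);print(o.shape)
```

```text
small [ 0.447 -0.403  0.025]
big [ 0.573 -0.403  0.032]
t1 [ 0.501 -0.344  0.032]
t2 [ 0.578 -0.301  0.033]
far [ 0.767 -0.715  0.051]
vial [ 0.407 -0.102  0.044]
pan [ 0.546 -0.062  0.06 ]
rollb [ 0.685 -0.32   0.05 ]
rolls [ 0.689 -0.369  0.013]
marker [ 0.317 -0.33   0.014]
bowl [ 0.502 -0.515  0.004]
caseR [ 0.545 -0.172  0.03 ]
bowl2 [ 0.606 -0.511  0.006]
wheel [ 0.51  -0.166  0.02 ]
((0.5467779636383057, -0.060980916023254395), (0.21749959886074066, 0.18618367612361908), 76.33222198486328) [ 0.43465397 -0.18607499] [0.659764   0.06249126]
big [ 0.421 -1.027  0.008] [ 0.597 -0.29   0.616] 482
small [ 0.421 -1.027  0.008] [ 0.484 -0.329  0.616] 251
t1 [ 0.421 -1.027  0.008] [ 0.524 -0.31   0.616] 394
t2 [ 0.421 -1.027  0.008] [ 0.601 -0.266  0.616] 355
(294, 792, 3)
```

View pics/crop0.png

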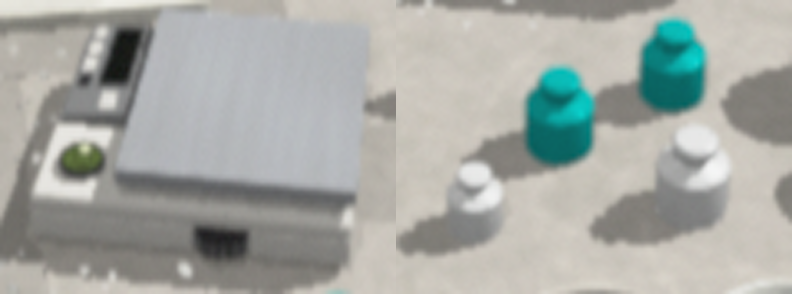

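Run:
```python
from h import *
from scipy.spatial.transform import Rotation as R
p,M=pose()
yaw=np.radians(-13.7)
xs=np.array([np.cos(yaw),np.sin(yaw),0]);ys=np.array([-xs[1],xs[0],0])
print(np.degrees(np.arctan2(M[1,1],M[0,1])))
z=R.from_rotvec([0,0,np.radians(58.2)]); t=R.from_rotvec(np.radians(10)*xs)
print(np.degrees((t*z).as_rotvec()), 100*(np.array([.5126,-.2025,.12])-p), get_state()['clock'])
c=read_camera('wrist');print(np.round(c['hand_eye'],4))
```

```text
-71.90819141485852
[ 7.66180832 -7.09491229 58.04691847] [ 33.40338681  34.41028886 -11.13048897] 1.85
[[ 3.000e-04 -9.546e-01 -2.980e-01  7.620e-02]
 [ 1.000e+00  3.000e-04  1.000e-04  3.000e-04]
 [ 0.000e+00 -2.980e-01  9.546e-01 -1.426e-01]
 [ 0.000e+00  0.000e+00  0.000e+00  1.000e+00]]
```

>>> send_rows(
  deltas=[
    [[17, 17, 0, 4, -3.5, 29], [33.4, 34.4, -2, 7.7, -7.1, 58], [33.4, 34.4, -11, 7.7, -7.1, 58], [33.4, 34.4, -11, 7.7, -7.1, 58], [33.4, 34.4, -11, 7.7, -7.1, 58], [33.4, 34.4, -11, 7.7, -7.1, 58], [33.4, 34.4, -11, 7.7, -7.1, 58], [33.4, 34.4, -11, 7.7, -7.1, 58], [33.4, 34.4, -11, 7.7, -7.1, 58], [33.4, 34.4, -11, 7.7, -7.1, 58], [33.4, 34.4, -11, 7.7, -7.1, 58], [33.4, 34.4, -11, 7.7, -7.1, 58]],
  ],
  jaw=-1,
  force=40,
)

```text
clock: 3.1
tcp_pos: [0.5128, -0.2014, 0.1209]
orientation: [-0.055, 0.783, 0.616, 0.068]
wrist_force: [-0.1, 0.5, -0.6]
finger_gap: 0.0001
```

>>> send_rows(
  deltas=[
    [[0, 0, 0, 0, 0, 0], [0, 0, 0, 0, 0, 0]],
  ],
)

```text
clock: 3.3
tcp_pos: [0.5122, -0.2039, 0.1218]
orientation: [-0.054, 0.784, 0.614, 0.069]
wrist_force: [-0.3, 0.0, 1.0]
finger_gap: -0.0005
```

Run:
```python
from h import *
p,M=pose();s=get_state();print(p,M.round(3),s['wrist_force'],s['ft_torque'],s['finger_gap'],s['clock'])
c=read_camera('wrist');save(c,'w1.png')
for t in ['vial_mid','wheel_rim','bubble_mid']: print(t,[(np.round(d['box'],1),d['conf']) for d in find_in(c,t)])
np.savez('w1.npz',p=p,M=M,**c)
```

```text
[ 0.51222565 -0.20385636  0.12180037] [[ 0.236  0.971  0.042]
 [ 0.956 -0.24   0.169]
 [ 0.174  0.    -0.985]] [-0.30748201  0.02598632  1.01815918] [-0.18622833  0.14095529  0.0445551 ] -0.0005054127703557097 3.3
vial_mid [(array([233.6,  97.1, 437.2, 194.2]), 0.61)]
wheel_rim [(array([232.1,  96.6, 438.2, 190.9]), 0.95)]
bubble_mid [(array([ 71. , 104.7,  13.9,  12.8]), 0.58)]
```

View pics/w1.png

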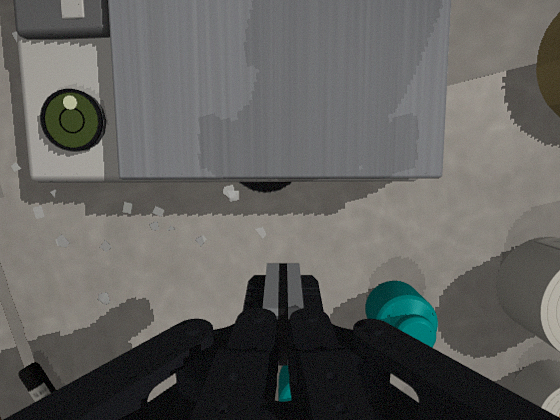

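```bash
cat >> h.py <<'E'
yaw=np.radians(-13.7)
xs=np.array([np.cos(yaw),np.sin(yaw),0]);ys=np.array([-xs[1],xs[0],0])
def bub(c,ps,show=True):
    # bubble & vial centre from wrist image; offset along scale y, mm
    r=find_in(c,'bubble_mid'); 
    return r
E
python3 - <<'E'
from h import *
c=dict(np.load('w1.npz'));ps=(c['p'],c['M']);im=c['img']
cv2.imwrite('pics/w1c.png',cv2.resize(im[80:215,30:310],None,fx=2.8,fy=2.8,interpolation=2)[...,::-1])
V=atz(c,72.5,119.5,.046,ps);B=atz(c,70,102,.046,ps)
print('vial',V,'bub off',(B-V)@xs,(B-V)@ys)
W=atz(c,265,191,.022,ps);print('wheel rim top',W, 'from vial',V+.1155*xs-.044*ys)
# pan corners
for u,v in [(118,178),(442,178)]: print(atz(c,u,v,.062,ps), pt(c,u,v-2,ps))
print('tip wrt W',(ps[0]-W)@xs,(ps[0]-W)@ys)
E
```

```text
vial [ 0.40842231 -0.10017318  0.046     ] bub off -0.000732236471469259 0.010182675564824582
wheel rim top [ 0.50829267 -0.17076872  0.022     ] from vial [ 0.51021535 -0.17027615  0.046     ]
[ 0.43155846 -0.14117888  0.062     ] [ 0.42184942 -0.1384416   0.03880399]
[ 0.61029494 -0.18522913  0.062     ] [ 6.35645189e-01 -1.92514875e-01 -2.67006758e-04]
tip wrt W 0.011657495549651203 -0.031214785678299075
```

View pics/w1c.png

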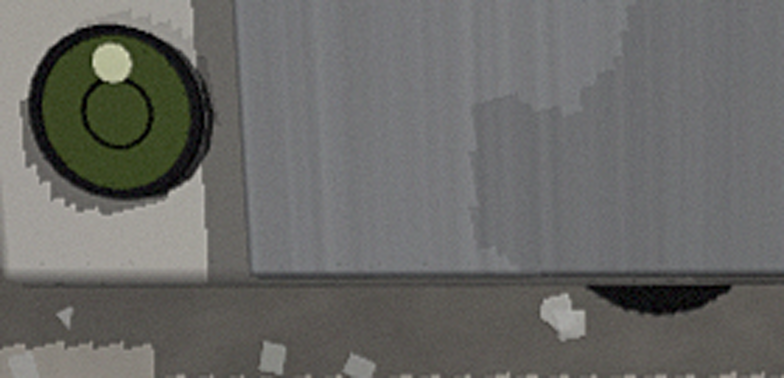

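>>> send_rows(
  deltas=[
    [[0, 0, -4, 0, 0, 0], [0, 0, -8, 0, 0, 0], [0, 0, -10.5, 0, 0, 0], [0, 0, -11.2, 0, 0, 0], [0.1, 0.4, -11.2, 0, 0, 0], [0.24, 0.97, -11.2, 0, 0, 0], [0.28, 1.17, -11.2, 0, 0, 0], [0.28, 1.17, -11.2, 0, 0, 0]],
  ],
)

```text
clock: 4.3
tcp_pos: [0.5164, -0.191, 0.0108]
orientation: [-0.053, 0.783, 0.615, 0.069]
wrist_force: [0.2, 0.2, -0.3]
finger_gap: -0.0002
```

>>> send_rows(
  deltas=[
    [[0.02, 0.1, 0, 0, 0, 0], [0.05, 0.2, 0, 0, 0, 0], [0.07, 0.29, 0, 0, 0, 0], [0.07, 0.29, 0, 0, 0, 0]],
  ],
)

```text
clock: 4.7
tcp_pos: [0.5161, -0.1879, 0.0094]
orientation: [-0.054, 0.784, 0.615, 0.069]
wrist_force: [-0.9, -0.9, 0.5]
finger_gap: 0.0002
```

>>> send_rows(
  deltas=[
    [[0.02, 0.1, -0.1, 0, 0, 0], [0.05, 0.19, -0.1, 0, 0, 0], [0.05, 0.19, -0.1, 0, 0, 0]],
  ],
)

```text
clock: 5.0
tcp_pos: [0.5165, -0.1859, 0.0082]
orientation: [-0.054, 0.784, 0.615, 0.069]
wrist_force: [0.2, -0.0, 0.0]
finger_gap: 0.0003
```

>>> send_rows(
  deltas=[
    [[0.02, 0.1, 0, 0, 0, 0], [0.02, 0.1, 0, 0, 0, 0]],
  ],
)

```text
clock: 5.2
tcp_pos: [0.5168, -0.185, 0.0083]
orientation: [-0.054, 0.784, 0.615, 0.069]
wrist_force: [-0.2, 0.4, -0.2]
finger_gap: 0.0001
```

>>> send_rows(
  deltas=[
    [[0.02, 0.1, 0, 0, 0, 0], [0.02, 0.1, 0, 0, 0, 0]],
  ],
)

```text
clock: 5.4
tcp_pos: [0.517, -0.184, 0.0083]
orientation: [-0.054, 0.784, 0.615, 0.069]
wrist_force: [0.0, -0.5, -0.1]
finger_gap: -0.0003
```

>>> send_rows(
  deltas=[
    [[0.02, 0.1, 0, 0, 0, 0], [0.02, 0.1, 0, 0, 0, 0]],
  ],
)

```text
clock: 5.6
tcp_pos: [0.5172, -0.1832, 0.0084]
orientation: [-0.054, 0.784, 0.615, 0.069]
wrist_force: [-0.2, -0.5, -0.5]
finger_gap: -0.0
```

>>> send_rows(
  deltas=[
    [[0.02, 0.1, 0, 0, 0, 0], [0.02, 0.1, 0, 0, 0, 0]],
  ],
)

```text
clock: 5.8
tcp_pos: [0.5173, -0.1828, 0.0084]
orientation: [-0.054, 0.784, 0.615, 0.068]
wrist_force: [-1.8, -4.0, -0.6]
finger_gap: 0.0001
```

>>> send_rows(
  deltas=[
    [[0.01, 0.07, 0, 0, 0, 0], [-0.18, 0.12, 0, 0, 0, 0], [-0.38, 0.17, 0, 0, 0, 0]],
  ],
)

```text
clock: 6.1
tcp_pos: [0.5156, -0.1825, 0.0088]
orientation: [-0.051, 0.784, 0.615, 0.069]
wrist_force: [2.7, -6.0, -2.8]
finger_gap: 0.0001
```

>>> send_rows(
  deltas=[
    [[0.01, 0.06, 0, 0, 0, 0], [-0.19, 0.12, 0, 0, 0, 0], [-0.39, 0.17, 0, 0, 0, 0]],
  ],
)

```text
clock: 6.4
tcp_pos: [0.5119, -0.1818, 0.0088]
orientation: [-0.051, 0.784, 0.615, 0.068]
wrist_force: [1.8, -8.9, -2.8]
finger_gap: 0.0
```

>>> send_rows(
  deltas=[
    [[-0.2, 0.05, 0, 0, 0, 0], [-0.39, 0.1, 0, 0, 0, 0]],
  ],
)

```text
clock: 6.6
tcp_pos: [0.5077, -0.1809, 0.0089]
orientation: [-0.051, 0.784, 0.615, 0.068]
wrist_force: [0.9, -8.1, -2.0]
finger_gap: 0.0001
```

>>> send_rows(
  deltas=[
    [[-0.19, 0.06, 0, 0, 0, 0], [-0.38, 0.11, 0, 0, 0, 0]],
  ],
)

```text
clock: 6.8
tcp_pos: [0.5039, -0.1798, 0.0089]
orientation: [-0.051, 0.784, 0.615, 0.068]
wrist_force: [1.2, -9.7, -1.0]
finger_gap: -0.0001
```

>>> send_rows(
  deltas=[
    [[-0.19, 0.06, 0, 0, 0, 0], [-0.38, 0.11, 0, 0, 0, 0]],
  ],
)

```text
clock: 7.0
tcp_pos: [0.5001, -0.1786, 0.009]
orientation: [-0.051, 0.784, 0.615, 0.068]
wrist_force: [1.1, -9.0, -1.1]
finger_gap: -0.0
```

Run:
```python
from h import *
p,M=pose();s=get_state();print(p,s['wrist_force'])
c=read_camera('wrist');save(c,'w2.png')
cv2.imwrite('pics/w2c.png',cv2.resize(c['img'][0:300,0:360],None,fx=2,fy=2,interpolation=2)[...,::-1])
print([(np.round(d['box'],1),d['conf']) for d in find_in(c,'bubble_mid')])
np.savez('w2.npz',p=p,M=M,**c)
```

```text
[ 0.5001197  -0.17856186  0.00899645] [ 1.14431191 -8.95872142 -1.06995656]
[]
```

View pics/w2c.png

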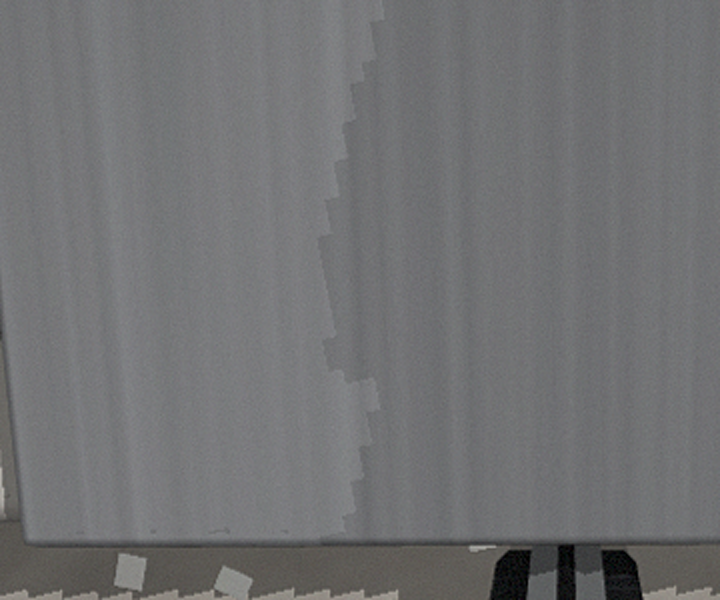

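>>> send_rows(
  deltas=[
    [[-0.19, 0.06, 0, 0, 0, 0], [-0.38, 0.11, 0, 0, 0, 0]],
  ],
)

```text
clock: 7.3
tcp_pos: [0.4962, -0.177, 0.009]
orientation: [-0.051, 0.784, 0.615, 0.069]
wrist_force: [1.4, -7.3, -1.0]
finger_gap: -0.0001
```

Run:
```python
from h import *
for n in ['side','scene']:
    c=read_camera(n)
    if n=='side': o=c['img'][185:225,205:265]
    else: o=c['img'][195:235,155:215]
    cv2.imwrite(f'pics/{n}2.png',cv2.resize(o,None,fx=10,fy=10,interpolation=2)[...,::-1])
```

```text
(no output)
```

View pics/side2.png

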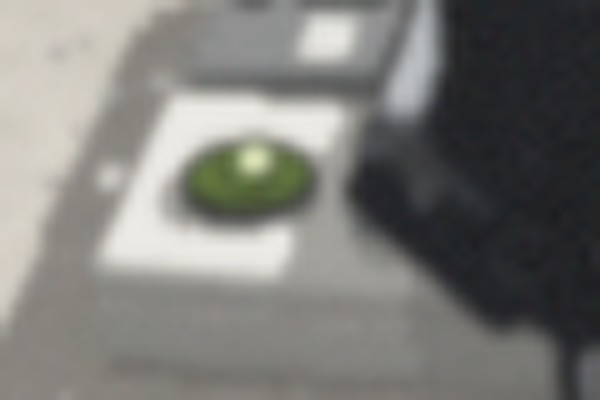

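View pics/scene2.png

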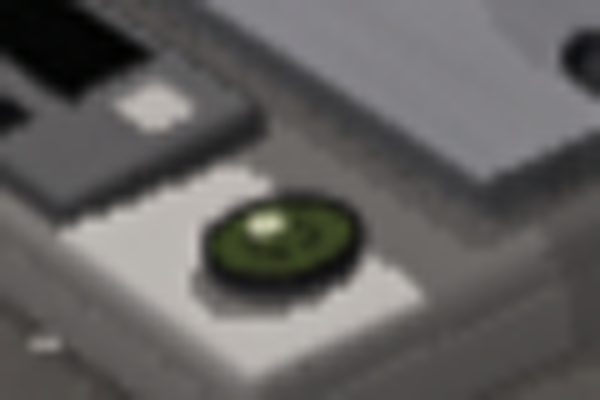

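>>> send_rows(
  deltas=[
    [[-0.1, -0.4, 0, 0, 0, 0], [-0.19, -0.78, 0, 0, 0, 0], [0.9, -1.04, 0, 0, 0, 0], [1.95, -1.3, 0, 0, 0, 0], [1.95, -1.3, 0, 0, 0, 0], [2.04, -0.92, 0, 0, 0, 0], [2.1, -0.7, 0, 0, 0, 0], [2.1, -0.7, 0, 0, 0, 0]],
  ],
)

```text
clock: 8.2
tcp_pos: [0.5153, -0.1816, 0.0083]
orientation: [-0.054, 0.784, 0.615, 0.068]
wrist_force: [-1.1, -3.9, -1.1]
finger_gap: -0.0004
```

>>> send_rows(
  deltas=[
    [[0.02, 0.1, 0, 0, 0, 0], [0.02, 0.1, 0, 0, 0, 0]],
  ],
)

```text
clock: 8.4
tcp_pos: [0.5153, -0.1814, 0.0083]
orientation: [-0.053, 0.784, 0.615, 0.068]
wrist_force: [-2.0, -5.0, -1.6]
finger_gap: 0.0
```

>>> send_rows(
  deltas=[
    [[0.01, 0.06, 0, 0, 0, 0], [-0.18, 0.13, 0, 0, 0, 0], [-0.37, 0.18, 0, 0, 0, 0]],
  ],
)

```text
clock: 8.7
tcp_pos: [0.5134, -0.1811, 0.0087]
orientation: [-0.051, 0.784, 0.615, 0.068]
wrist_force: [2.6, -7.4, -3.4]
finger_gap: 0.0
```

>>> send_rows(
  deltas=[
    [[-0.19, 0.05, 0, 0, 0, 0], [-0.39, 0.1, 0, 0, 0, 0]],
  ],
)

```text
clock: 8.9
tcp_pos: [0.5094, -0.1802, 0.0086]
orientation: [-0.051, 0.784, 0.615, 0.068]
wrist_force: [2.8, -7.7, -4.0]
finger_gap: -0.0
```

>>> send_rows(
  deltas=[
    [[-0.19, 0.06, 0, 0, 0, 0], [-0.39, 0.12, 0, 0, 0, 0]],
  ],
)

```text
clock: 9.1
tcp_pos: [0.5054, -0.179, 0.0087]
orientation: [-0.051, 0.784, 0.615, 0.068]
wrist_force: [1.8, -7.8, -2.5]
finger_gap: 0.0002
```

>>> send_rows(
  deltas=[
    [[-0.19, 0.06, 0, 0, 0, 0], [-0.38, 0.11, 0, 0, 0, 0]],
  ],
)

```text
clock: 9.3
tcp_pos: [0.5016, -0.1777, 0.0088]
orientation: [-0.052, 0.784, 0.615, 0.068]
wrist_force: [1.3, -7.3, -2.5]
finger_gap: -0.0
```

>>> send_rows(
  deltas=[
    [[-0.19, 0.06, 0, 0, 0, 0], [-0.38, 0.11, 0, 0, 0, 0]],
  ],
)

```text
clock: 9.5
tcp_pos: [0.4978, -0.1764, 0.0089]
orientation: [-0.052, 0.784, 0.615, 0.069]
wrist_force: [1.1, -5.8, -2.1]
finger_gap: 0.0004
```

>>> send_rows(
  deltas=[
    [[-0.1, -0.4, 0, 0, 0, 0], [-0.19, -0.78, 0, 0, 0, 0], [0.9, -1.04, 0, 0, 0, 0], [1.95, -1.3, 0, 0, 0, 0], [1.95, -1.3, 0, 0, 0, 0], [2.04, -0.92, 0, 0, 0, 0], [2.1, -0.68, 0, 0, 0, 0], [2.1, -0.68, 0, 0, 0, 0]],
  ],
)

```text
clock: 10.3
tcp_pos: [0.5172, -0.1806, 0.0082]
orientation: [-0.054, 0.784, 0.615, 0.068]
wrist_force: [-0.3, -0.5, -0.1]
finger_gap: 0.0002
```

```bash
cat >> h.py <<'E'
def side_bub(tag):
    c=read_camera('side'); o=c['img'][185:225,205:265]
    cv2.imwrite(f'pics/{tag}.png',cv2.resize(o,None,fx=10,fy=10,interpolation=2)[...,::-1]); return c
E
python3 -c "
from h import *
side_bub('side3')"
```

```text
(no output)
```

View pics/side3.png

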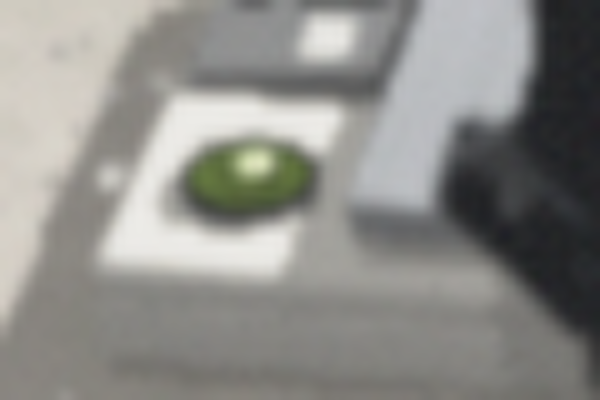

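```bash
cat >> h.py <<'E'
def sb(c):
    o=c['img'].astype(float); r,g,b=o[...,0],o[...,1],o[...,2]
    vv,uu=np.mgrid[0:420,0:560]; win=(uu>221)&(uu<238)&(vv>196)&(vv<209)
    grn=win&(g-b>25)
    wgt=np.where(grn,np.clip(b-75,0,None),0)   # brightness in blue = bubble
    return (uu[grn].mean(),vv[grn].mean(),grn.sum()),((wgt*uu).sum()/wgt.sum(),(wgt*vv).sum()/wgt.sum())
E
python3 - <<'E'
from h import *
a=dict(np.load('side.npz')); b=read_camera('side')
for c in (a,b):
    print(sb(c)); print(c['img'][198:206,226:236,2])
    P=atz(c,230,200,.046);Q=atz(c,230,205,.046);print((Q-P)@ys/5*1000,(Q-P)@xs*200)
E
```

```text
((np.float64(229.35849056603774), np.float64(202.20754716981133), np.int64(53)), (np.float64(230.27397260273972), np.float64(200.07045009784736)))
[[206 192 192 188 186 192 193 196 208 218]
 [151 125 123 145 163 164 136 132 159 190]
 [ 88  70  88 136 166 161 116  82  96 129]
 [ 62  56  69 100 122 116  86  64  64  85]
 [ 63  57  59  68  74  71  62  60  59  66]
 [ 61  57  57  58  60  62  59  58  58  62]
 [ 56  57  55  54  54  54  60  58  56  66]
 [ 56  58  55  54  53  55  61  61  68  89]]
-4.821768330216531 1.064933150175255
((np.float64(229.47272727272727), np.float64(202.05454545454546), np.int64(55)), (np.float64(230.0214446952596), np.float64(200.70203160270881)))
[[208 201 191 179 172 177 193 199 209 221]
 [143 125 119 120 128 129 123 126 147 187]
 [ 82  76 100 144 162 158 107  74  83 122]
 [ 65  72 112 164 183 170 113  70  65  72]
 [ 65  61  86 119 130 115  79  65  63  63]
 [ 63  61  64  72  73  66  57  60  65  66]
 [ 60  61  60  60  60  60  57  62  68  77]
 [ 59  62  61  60  60  60  65  80  95 102]]
-4.821768330216531 1.064933150175255
```

>>> send_rows(
  deltas=[
    [[0.02, 0.1, 0, 0, 0, 0], [0.02, 0.1, 0, 0, 0, 0]],
  ],
)

```text
clock: 10.6
tcp_pos: [0.5174, -0.1803, 0.0083]
orientation: [-0.054, 0.784, 0.615, 0.068]
wrist_force: [-1.0, -3.2, -0.3]
finger_gap: 0.0001
```

>>> send_rows(
  deltas=[
    [[0.01, 0.05, 0, 0, 0, 0], [0.01, 0.05, 0, 0, 0, 0]],
  ],
)

```text
clock: 10.8
tcp_pos: [0.5175, -0.1801, 0.0083]
orientation: [-0.054, 0.784, 0.615, 0.068]
wrist_force: [-2.6, -5.7, -0.8]
finger_gap: 0.0005
```

>>> send_rows(
  deltas=[
    [[0.01, 0.06, 0, 0, 0, 0], [-0.18, 0.13, 0, 0, 0, 0], [-0.37, 0.19, 0, 0, 0, 0]],
  ],
)

```text
clock: 11.1
tcp_pos: [0.5163, -0.1799, 0.0088]
orientation: [-0.051, 0.784, 0.615, 0.069]
wrist_force: [3.9, -7.6, -3.5]
finger_gap: 0.0
```

>>> send_rows(
  deltas=[
    [[-0.19, 0.07, 0, 0, 0, 0], [-0.38, 0.12, 0, 0, 0, 0]],
  ],
)

```text
clock: 11.3
tcp_pos: [0.5126, -0.1793, 0.0088]
orientation: [-0.051, 0.784, 0.615, 0.069]
wrist_force: [2.5, -8.9, -4.9]
finger_gap: 0.0002
```

>>> send_rows(
  deltas=[
    [[-0.19, 0.06, 0, 0, 0, 0], [-0.38, 0.12, 0, 0, 0, 0]],
  ],
)

```text
clock: 11.5
tcp_pos: [0.5085, -0.1783, 0.0088]
orientation: [-0.051, 0.784, 0.615, 0.068]
wrist_force: [1.3, -9.8, -5.0]
finger_gap: 0.0001
```

>>> send_rows(
  deltas=[
    [[-0.19, 0.05, 0, 0, 0, 0], [-0.39, 0.1, 0, 0, 0, 0]],
  ],
)

```text
clock: 11.7
tcp_pos: [0.5046, -0.1772, 0.0089]
orientation: [-0.051, 0.784, 0.615, 0.069]
wrist_force: [2.5, -8.7, -2.4]
finger_gap: -0.0002
```

>>> send_rows(
  deltas=[
    [[-0.19, 0.06, 0, 0, 0, 0], [-0.38, 0.11, 0, 0, 0, 0]],
  ],
)

```text
clock: 11.9
tcp_pos: [0.5009, -0.1759, 0.009]
orientation: [-0.051, 0.784, 0.615, 0.069]
wrist_force: [1.8, -8.5, -1.9]
finger_gap: -0.0
```

>>> send_rows(
  deltas=[
    [[-0.19, 0.06, 0, 0, 0, 0], [-0.38, 0.12, 0, 0, 0, 0]],
  ],
)

```text
clock: 12.1
tcp_pos: [0.497, -0.1743, 0.009]
orientation: [-0.051, 0.784, 0.615, 0.069]
wrist_force: [1.6, -7.1, -1.4]
finger_gap: -0.0
```

>>> send_rows(
  deltas=[
    [[-0.19, 0.06, 0, 0, 0, 0], [-0.38, 0.11, 0, 0, 0, 0]],
  ],
)

```text
clock: 12.3
tcp_pos: [0.4927, -0.1722, 0.0091]
orientation: [-0.052, 0.784, 0.615, 0.069]
wrist_force: [-0.7, -4.4, 0.7]
finger_gap: 0.0
```

```bash
python3 -c "
from h import *
print(sb(side_bub('side4')))"
```

```text
((np.float64(229.47169811320754), np.float64(202.0566037735849), np.int64(53)), (np.float64(229.66763848396502), np.float64(201.38338192419826)))
```

>>> send_rows(
  deltas=[
    [[-0.1, -0.4, 0, 0, 0, 0], [-0.19, -0.78, 0, 0, 0, 0], [0.9, -1.04, 0, 0, 0, 0], [2.3, -1.38, 0, 0, 0, 0], [2.3, -1.38, 0, 0, 0, 0], [2.38, -1.0, 0, 0, 0, 0], [2.42, -0.8, 0, 0, 0, 0], [2.42, -0.8, 0, 0, 0, 0]],
  ],
)

```text
clock: 13.15
tcp_pos: [0.5151, -0.1789, 0.0082]
orientation: [-0.054, 0.784, 0.615, 0.068]
wrist_force: [-1.0, -2.4, -2.0]
finger_gap: -0.0
```

>>> send_rows(
  deltas=[
    [[0.02, 0.1, 0, 0, 0, 0], [0.02, 0.1, 0, 0, 0, 0]],
  ],
)

```text
clock: 13.35
tcp_pos: [0.5152, -0.1787, 0.0083]
orientation: [-0.053, 0.784, 0.615, 0.068]
wrist_force: [-1.2, -5.4, -2.1]
finger_gap: -0.0001
```

>>> send_rows(
  deltas=[
    [[0.01, 0.06, 0, 0, 0, 0], [-0.18, 0.12, 0, 0, 0, 0], [-0.37, 0.19, 0, 0, 0, 0]],
  ],
)

```text
clock: 13.65
tcp_pos: [0.5134, -0.1784, 0.0087]
orientation: [-0.051, 0.784, 0.615, 0.068]
wrist_force: [3.3, -8.3, -3.5]
finger_gap: 0.0002
```

>>> send_rows(
  deltas=[
    [[-0.19, 0.06, 0, 0, 0, 0], [-0.38, 0.11, 0, 0, 0, 0]],
  ],
)

```text
clock: 13.85
tcp_pos: [0.5097, -0.1776, 0.0088]
orientation: [-0.051, 0.784, 0.615, 0.068]
wrist_force: [2.7, -8.2, -3.7]
finger_gap: -0.0
```

>>> send_rows(
  deltas=[
    [[-0.19, 0.06, 0, 0, 0, 0], [-0.38, 0.11, 0, 0, 0, 0]],
  ],
)

```text
clock: 14.05
tcp_pos: [0.5059, -0.1766, 0.0089]
orientation: [-0.051, 0.784, 0.615, 0.068]
wrist_force: [2.1, -7.7, -2.8]
finger_gap: 0.0003
```

>>> send_rows(
  deltas=[
    [[-0.19, 0.06, 0, 0, 0, 0], [-0.38, 0.11, 0, 0, 0, 0]],
  ],
)

```text
clock: 14.25
tcp_pos: [0.5022, -0.1756, 0.009]
orientation: [-0.051, 0.784, 0.615, 0.068]
wrist_force: [2.0, -8.7, -2.2]
finger_gap: -0.0
```

>>> send_rows(
  deltas=[
    [[-0.19, 0.06, 0, 0, 0, 0], [-0.38, 0.12, 0, 0, 0, 0]],
  ],
)

```text
clock: 14.45
tcp_pos: [0.4982, -0.1741, 0.009]
orientation: [-0.051, 0.784, 0.615, 0.068]
wrist_force: [2.3, -7.6, -1.8]
finger_gap: -0.0001
```

```bash
python3 -c "
from h import *
print(sb(side_bub('side5')))"
```

```text
((np.float64(229.39622641509433), np.float64(201.9811320754717), np.int64(53)), (np.float64(229.27015558698727), np.float64(201.69306930693068)))
```

>>> send_rows(
  deltas=[
    [[-0.1, -0.4, 0, 0, 0, 0], [-0.24, -0.97, 0, 0, 0, 0], [-0.5, -2.0, 0, 0, 0, 0], [-0.5, -2.0, 4, 0, 0, 0], [-0.5, -2, 8, 0, 0, 0], [-0.5, -2, 11, 0, 0, 0], [-0.5, -2, 11, 0, 0, 0], [-0.5, -2, 11, 0, 0, 0]],
  ],
)

```text
clock: 15.3
tcp_pos: [0.4918, -0.192, 0.1188]
orientation: [-0.054, 0.784, 0.615, 0.069]
wrist_force: [0.8, 1.0, 0.6]
finger_gap: 0.0001
```

Run:
```python
from h import *
p,M=pose();s=get_state();print(p,s['wrist_force'],s['clock'])
c=read_camera('wrist')
cv2.imwrite('pics/w6.png',cv2.resize(c['img'][50:200,30:180],None,fx=4,fy=4,interpolation=2)[...,::-1])
np.savez('w6.npz',p=p,M=M,**c)
```

```text
[ 0.4918132  -0.19195049  0.11876934] [0.80254419 1.02426395 0.5540207 ] 15.3
```

View pics/w6.png

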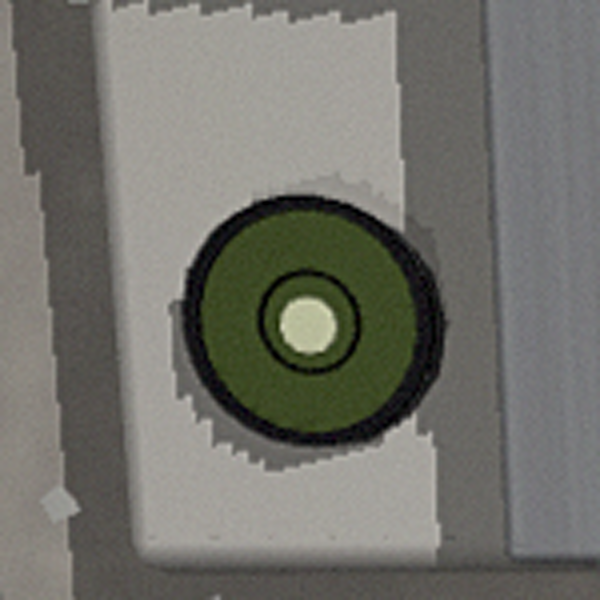

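Run:
```python
from h import *
from scipy.spatial.transform import Rotation as R
p,M=pose()
def down(yawy): # tool y at yaw
    a=np.radians(yawy); y=np.array([np.cos(a),np.sin(a),0]);z=np.array([0,0,-1.]);x=np.cross(y,z);return np.stack([x,y,z],1)
T=down(6)
print(T[:,0],np.degrees(R.from_matrix(T@M.T).as_rotvec()),100*(np.array([.573,-.403,.16])-p))
```

```text
[-0.10452846  0.9945219   0.        ] [-10.08749082   0.61372303  19.72198562] [  8.18725634 -21.15924511   4.23023798]
```

>>> send_rows(
  deltas=[
    [[0, -4, 4.2, -3, 0.2, 6], [4, -11, 4.2, -7, 0.4, 13], [8.2, -21.2, 4.2, -10.1, 0.6, 19.7], [8.2, -21.2, 4.2, -10.1, 0.6, 19.7], [8.2, -21.2, 4.2, -10.1, 0.6, 19.7], [8.2, -21.2, 4.2, -10.1, 0.6, 19.7], [8.2, -21.2, 4.2, -10.1, 0.6, 19.7], [8.2, -21.2, 4.2, -10.1, 0.6, 19.7], [8.2, -21.2, 4.2, -10.1, 0.6, 19.7]],
  ],
  jaw=0.65,
)

```text
clock: 16.25
tcp_pos: [0.5731, -0.4019, 0.1602]
orientation: [-0.0, 0.669, 0.743, 0.0]
wrist_force: [-0.7, 0.6, 0.3]
finger_gap: 0.0708
```

Run:
```python
from h import *
p,M=pose();s=get_state();print(p,M.round(3),s['finger_gap'],s['clock'])
c=read_camera('wrist'); save(c,'w7.png')
for t in ['big_weight','small_weight_mid']: print(t,[(np.round(d['box'],1),round(d['conf'],2)) for d in find_in(c,t)])
np.savez('w7.npz',p=p,M=M,**c)
```

```text
[ 0.57312449 -0.40193249  0.16016757] [[-0.106  0.994  0.   ]
 [ 0.994  0.106  0.   ]
 [ 0.     0.    -1.   ]] 0.0707537198677749 16.25
big_weight [(array([285.8, 174.1,  57.5,  58.7]), 0.83), (array([194.6,  78.3,  73.9,  68. ]), 0.82), (array([312.4,  33.1,  62.9,  63.9]), 0.58)]
small_weight_mid [(array([123.2, 160.2,  55.6,  45.5]), 0.73)]
```

View pics/w7.png

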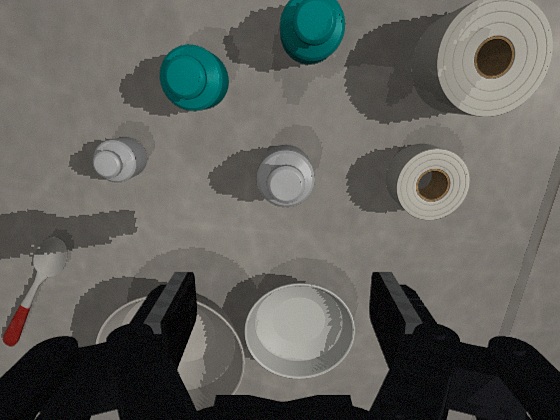

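Run:
```python
from h import *
c=dict(np.load('w7.npz'));ps=(c['p'],c['M'])
cv2.imwrite('pics/w7c.png',cv2.resize(c['img'][130:230,230:350],None,fx=6,fy=6,interpolation=2)[...,::-1])
print('knob',atz(c,287,184,.052,ps),pt(c,287,184,ps))
d=c['z_map'];vv,uu=np.mgrid[0:420,0:560];F=f(c)
P=toworld(c,np.stack([(uu-c['cx'])/F*d,(vv-c['cy'])/F*d,d],-1).reshape(-1,3),ps).reshape(420,560,3)
for n,(a,b,e,g) in dict(big=(250,322,143,212),small=(90,142,135,185),roll=(394,472,144,222)).items():
    w=P[e:g,a:b].reshape(-1,3); 
    for lo,hi in((.004,.03),(.03,.042),(.044,.056)):
        q=w[(w[:,2]>lo)&(w[:,2]<hi)]
        if len(q)>20: (cx,cy),r=cv2.minEnclosingCircle(q[:,:2].astype(np.float32)); print(n,lo,hi,len(q),round(cx,4),round(cy,4),round(r,4),q[:,2].max())
```

```text
knob [ 0.57441335 -0.3845193   0.052     ] [ 0.57439714 -0.38441793  0.05243826]
big 0.004 0.03 209 0.5719 -0.3756 0.0191 0.029905357895946616
big 0.03 0.042 1447 0.5734 -0.3854 0.0216 0.03824698625056726
big 0.044 0.056 1155 0.5733 -0.3854 0.0135 0.0540227067179057
small 0.004 0.03 1149 0.4456 -0.387 0.0165 0.029922281192453243
small 0.03 0.042 654 0.4455 -0.3872 0.0103 0.041915749991557144
roll 0.004 0.03 954 0.6768 -0.376 0.0263 0.029994325206856853
roll 0.03 0.042 3461 0.6822 -0.3788 0.0276 0.03448914769977143
```

View pics/w7c.png

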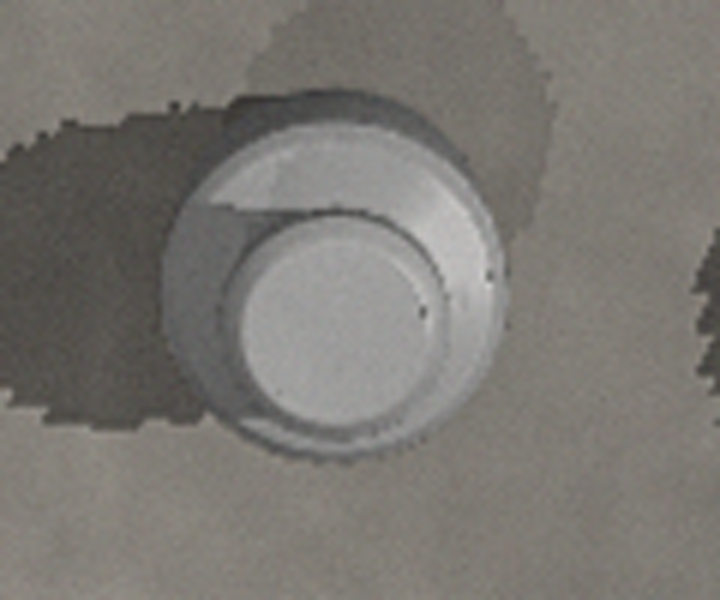

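>>> send_rows(
  deltas=[
    [[0.05, 1.7, -3, 0, 0, 0], [0.05, 1.7, -7, 0, 0, 0], [0.05, 1.7, -9, 0, 0, 0], [0.05, 1.7, -9, 0, 0, 0], [0.05, 1.7, -9, 0, 0, 0]],
  ],
)

```text
clock: 16.9
tcp_pos: [0.5743, -0.3861, 0.0711]
orientation: [0.001, 0.669, 0.743, 0.0]
wrist_force: [-0.4, -0.2, 0.4]
finger_gap: 0.0703
```

Run:
```python
from h import *
p,M=pose();s=get_state();print(p,s['wrist_force'],s['joint_pos'],s['clock'])
c=read_camera('wrist'); save(c,'w8.png');p2,_=pose();print(p2)
```

```text
[ 0.57430259 -0.38611694  0.07114491] [-0.40792381 -0.21933218  0.42822583] [-7.07924230e-01  6.15978454e-01  1.23664723e-01  1.07697301e+00
  3.55720103e-04  7.57643648e-01] 16.9
[ 0.57500167 -0.38686807  0.07223991]
```

View pics/w8.png

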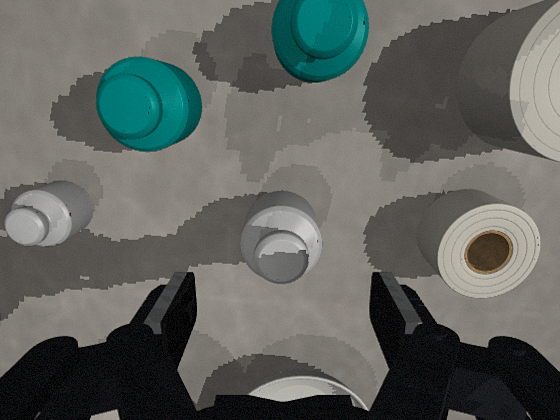

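>>> send_rows(
  deltas=[
    [[0, 0.1, -3, 0, 0, 0], [0, 0.1, -5.5, 0, 0, 0], [0, 0.1, -6.5, 0, 0, 0], [0, 0.1, -6.5, 0, 0, 0]],
  ],
)

```text
clock: 17.35
tcp_pos: [0.5739, -0.3852, 0.0052]
orientation: [0.0, 0.669, 0.743, 0.0]
wrist_force: [-0.4, -0.1, 0.8]
finger_gap: 0.0706
```

>>> send_rows(
  deltas=[
    [[0, 0, 0, 0, 0, 0], [0, 0, 0, 0, 0, 0], [0, 0, 0, 0, 0, 0], [0, 0, 0, 0, 0, 0], [0, 0, 0, 0, 0, 0], [0, 0, 0, 0, 0, 0]],
  ],
  jaw=-1,
  force=35,
)

```text
clock: 17.95
tcp_pos: [0.5749, -0.3866, 0.0077]
orientation: [0.002, 0.669, 0.743, -0.0]
wrist_force: [-1.0, -0.9, 5.5]
finger_gap: 0.0418
```

>>> send_rows(
  deltas=[
    [[0, 0, 0.5, 0, 0, 0], [0, 0, 2, 0, 0, 0], [0, 0, 5, 0, 0, 0], [0, 0, 9, 0, 0, 0], [0, 0, 13, 0, 0, 0], [0, 0, 15, 0, 0, 0], [0, 0, 15, 0, 0, 0], [0, 0, 15, 0, 0, 0]],
  ],
)

```text
clock: 18.75
tcp_pos: [0.5741, -0.3852, 0.1552]
orientation: [0.001, 0.669, 0.743, 0.0]
wrist_force: [-0.6, 0.4, -6.2]
finger_gap: 0.0416
```

Run:
```python
from h import *
from scipy.spatial.transform import Rotation as R
p,M=pose();s=get_state();print(p,s['wrist_force'],s['finger_gap'],s['clock'])
c=read_camera('wrist'); save(c,'w9.png');p,M=pose()
pan=np.array([.5475,-.0605]); c6=dict(np.load('w6.npz'))
print('pan from vial',np.array([.4084,-.1002])+.1255*xs[:2]+.072*ys[:2])
print('d',100*(pan-p[:2]),p)
```

```text
[ 0.57408801 -0.3852015   0.15516305] [-0.55222508  0.37029127 -6.17232675] 0.04157164072503214 18.75
pan from vial [ 0.54738176 -0.05997165]
d [-2.59371032 32.41538701] [ 0.5734371  -0.38465387  0.15368408]
```

View pics/w9.png

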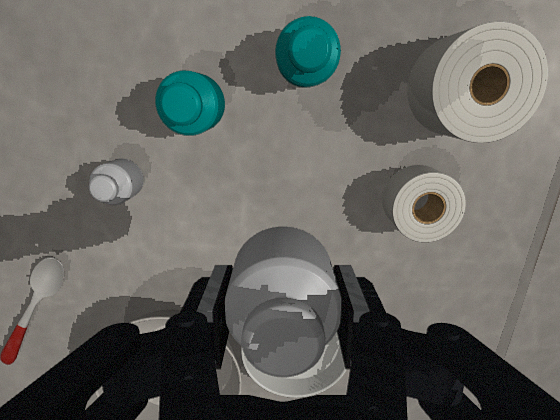

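>>> send_rows(
  deltas=[
    [[-0.1, 1, 0, 0, 0, 0], [-0.3, 4, 0, 0, 0, 0], [-0.6, 8, 0, 0, 0, 0], [-1, 12.5, 0, 0, 0, 0], [-1.4, 17, 0, 0, 0, 0], [-1.7, 21.5, 0, 0, 0, 0], [-2.1, 26, 0, 0, 0, 0], [-2.4, 29.5, 0, 0, 0, 0], [-2.5, 31.5, 0, 0, 0, 0], [-2.6, 32.5, 0, 0, 0, 0], [-2.6, 32.5, 0, 0, 0, 0], [-2.6, 32.5, 0, 0, 0, 0]],
  ],
)

```text
clock: 20.0
tcp_pos: [0.548, -0.0609, 0.1548]
orientation: [0.0, 0.669, 0.743, -0.0]
wrist_force: [-0.5, -0.3, -5.1]
finger_gap: 0.0415
```

>>> send_rows(
  deltas=[
    [[0, 0, -2, 0, 0, 0], [0, 0, -4, 0, 0, 0], [0, 0, -6, 0, 0, 0], [0, 0, -7, 0, 0, 0], [0, 0, -7, 0, 0, 0]],
  ],
)

```text
clock: 20.5
tcp_pos: [0.5469, -0.0612, 0.0836]
orientation: [-0.001, 0.67, 0.743, -0.001]
wrist_force: [-0.3, 0.9, -4.7]
finger_gap: 0.0412
```

Run:
```python
from h import *
p,M=pose();s=get_state();print(p,s['wrist_force'],s['finger_gap'],s['clock'])
c=read_camera('wrist'); save(c,'w10.png');p,M=pose();print(p)
```

```text
[ 0.54691528 -0.06121717  0.08358483] [-0.32169545  0.87958167 -4.67540992] 0.04118309910078027 20.5
[ 0.54779125 -0.06123509  0.08481737]
```

View pics/w10.png

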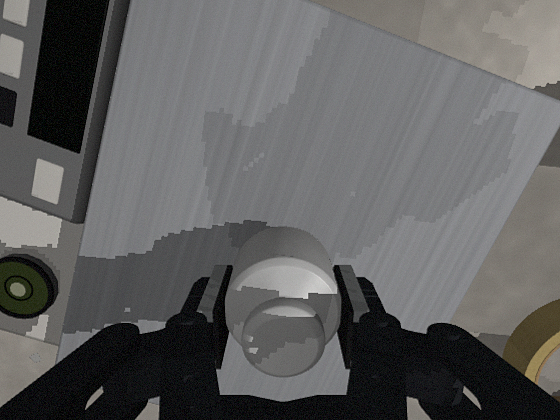

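>>> send_rows(
  deltas=[
    [[0, 0, -0.4, 0, 0, 0], [0, 0, -0.8, 0, 0, 0], [0, 0, -1.1, 0, 0, 0], [0, 0, -1.1, 0, 0, 0]],
  ],
)

```text
clock: 20.95
tcp_pos: [0.548, -0.0603, 0.0742]
orientation: [0.0, 0.669, 0.743, 0.0]
wrist_force: [-1.2, 1.0, -4.3]
finger_gap: 0.0416
```

>>> send_rows(
  deltas=[
    [[0, 0, -0.1, 0, 0, 0], [0, 0, -0.1, 0, 0, 0]],
  ],
)

```text
clock: 21.15
tcp_pos: [0.5482, -0.0604, 0.0734]
orientation: [0.001, 0.669, 0.743, 0.0]
wrist_force: [0.2, 0.1, -4.6]
finger_gap: 0.0414
```

>>> send_rows(
  deltas=[
    [[0, 0, -0.1, 0, 0, 0], [0, 0, -0.1, 0, 0, 0]],
  ],
)

```text
clock: 21.35
tcp_pos: [0.5482, -0.0604, 0.0723]
orientation: [0.001, 0.669, 0.743, 0.0]
wrist_force: [-0.1, 0.1, -4.3]
finger_gap: 0.0417
```

>>> send_rows(
  deltas=[
    [[0, 0, -0.1, 0, 0, 0], [0, 0, -0.1, 0, 0, 0]],
  ],
)

```text
clock: 21.55
tcp_pos: [0.5481, -0.0604, 0.0712]
orientation: [0.001, 0.669, 0.743, 0.0]
wrist_force: [-0.5, 0.2, -4.5]
finger_gap: 0.0414
```

>>> send_rows(
  deltas=[
    [[0, 0, -0.1, 0, 0, 0], [0, 0, -0.1, 0, 0, 0]],
  ],
)

```text
clock: 21.75
tcp_pos: [0.5481, -0.0604, 0.0702]
orientation: [0.0, 0.669, 0.743, 0.0]
wrist_force: [-0.4, 0.1, -4.2]
finger_gap: 0.0414
```

>>> send_rows(
  deltas=[
    [[0, 0, -0.05, 0, 0, 0], [0, 0, -0.05, 0, 0, 0]],
  ],
)

```text
clock: 21.95
tcp_pos: [0.5482, -0.0604, 0.0698]
orientation: [0.001, 0.669, 0.743, 0.0]
wrist_force: [-0.3, -0.2, -5.0]
finger_gap: 0.0418
```

>>> send_rows(
  deltas=[
    [[0, 0, -0.05, 0, 0, 0], [0, 0, -0.05, 0, 0, 0]],
  ],
)

```text
clock: 22.15
tcp_pos: [0.5482, -0.0604, 0.0697]
orientation: [0.001, 0.669, 0.743, 0.0]
wrist_force: [-2.4, -0.4, -1.8]
finger_gap: 0.0414
```

>>> send_rows(
  deltas=[
    [[0, 0, -0.05, 0, 0, 0], [0, 0, -0.05, 0, 0, 0]],
  ],
)

```text
clock: 22.35
tcp_pos: [0.5482, -0.0604, 0.0697]
orientation: [0.001, 0.669, 0.743, 0.0]
wrist_force: [-3.8, 0.9, 6.3]
finger_gap: 0.0415
```

>>> send_rows(
  deltas=[
    [[0, 0, -0.05, 0, 0, 0], [0, 0, -0.05, 0, 0, 0]],
  ],
)

```text
clock: 22.55
tcp_pos: [0.5482, -0.0604, 0.0696]
orientation: [0.001, 0.669, 0.743, 0.0]
wrist_force: [-4.6, 1.8, 8.8]
finger_gap: 0.0413
```

>>> send_rows(
  deltas=[
    [[0, 0, 0.06, 0, 0, 0], [0, 0, 0.06, 0, 0, 0]],
  ],
)

```text
clock: 22.75
tcp_pos: [0.5482, -0.0604, 0.0697]
orientation: [0.001, 0.669, 0.743, 0.0]
wrist_force: [-4.1, 1.0, 6.2]
finger_gap: 0.0414
```

>>> send_rows(
  deltas=[
    [[0, 0, 0, 0, 0, 0], [0, 0, 0, 0, 0, 0], [0, 0, 0, 0, 0, 0], [0, 0, 0, 0, 0, 0]],
  ],
  jaw=0.6,
)

```text
clock: 23.15
tcp_pos: [0.5484, -0.0605, 0.0688]
orientation: [0.001, 0.669, 0.743, 0.0]
wrist_force: [-0.3, 0.3, -0.2]
finger_gap: 0.0683
```

>>> send_rows(
  deltas=[
    [[0, 0, 0.5, 0, 0, 0], [0, 0, 2, 0, 0, 0], [0, 0, 5, 0, 0, 0], [0, 0, 8, 0, 0, 0], [0, 0, 11, 0, 0, 0], [0, 0, 12, 0, 0, 0], [0, 0, 12, 0, 0, 0]],
  ],
)

```text
clock: 23.85
tcp_pos: [0.5494, -0.0607, 0.1907]
orientation: [0.002, 0.669, 0.743, 0.001]
wrist_force: [-1.0, 0.2, -0.0]
finger_gap: 0.068
```

Run:
```python
from h import *
p,M=pose();s=get_state();print(p,s['wrist_force'],s['finger_gap'],s['clock'])
c=read_camera('wrist'); save(c,'w11.png')
d=c['z_map'];vv,uu=np.mgrid[0:420,0:560];F=f(c)
P=toworld(c,np.stack([(uu-c['cx'])/F*d,(vv-c['cy'])/F*d,d],-1).reshape(-1,3),(p,M))
q=P[(P[:,2]>.105)&(P[:,2]<.12)];q=q[np.hypot(q[:,0]-.547,q[:,1]+.06)<.05]
print(np.median(q,0),len(q),cv2.minEnclosingCircle(q[:,:2].astype(np.float32)))
s=side_bub('side11');save(s,'side11f.png')
```

```text
[ 0.54941298 -0.06069709  0.19073393] [-0.96681102  0.21860125 -0.04621828] 0.06803746062540705 23.85
[ 0.54804877 -0.05780547  0.11369143] 1413 ((0.5479808449745178, -0.0591166615486145), 0.013621867634356022)
```

View pics/w11.png

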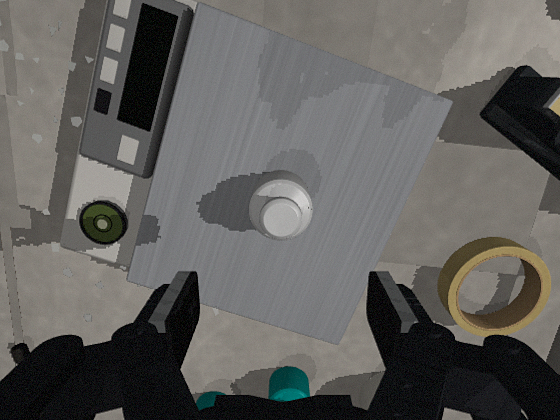

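View pics/side11f.png

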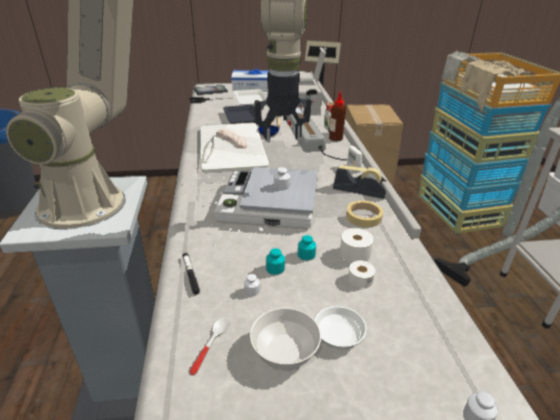

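```bash
python3 -c "
import cv2;i=cv2.imread('pics/w11.png');cv2.imwrite('pics/w11c.png',cv2.resize(i[190:255,70:135],None,fx=8,fy=8,interpolation=2))"
```

```text
(no output)
```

View pics/w11c.png

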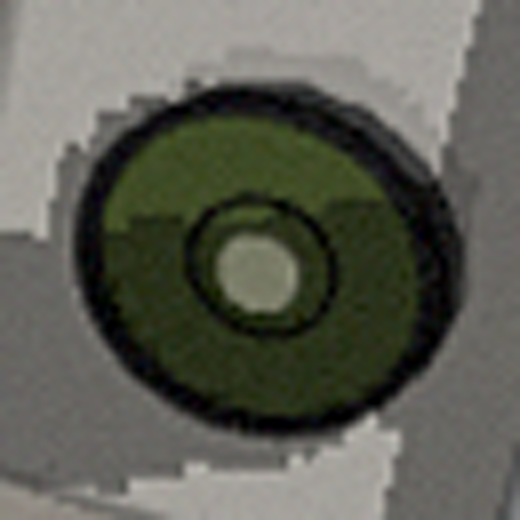

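The bubble (258,272 in the crop) sits inside the ring, whose middle is at (262,265). The weight stands upright mid-pan and the arm is clear, so I'm handing in.

```bash
python3 -c "
from workcell import *
print(hand_in())"
```

```text
the job is handed in; nothing more can be done
None
```

The scale is levelled and the larger grey weight stands in the middle of the pan. I handed the job in at about 24 s of the 72 s allowed.

- **Levelling:** I turned the thumbwheel with four sweeps towards the robot, pressing about 5 to 10 N. At the tail of two sweeps the press fell to about 4 to 6 N, below the 7 N asked for, so the wheel may have slipped a little there. I let go of the wheel before touching the weight. The last wrist picture, taken with the weight on the pan, shows the bubble wholly inside the ring, under 1 mm from its middle.
- **Weight:** I lifted it, lowered it in half-millimetre steps onto the pan and released it. It measured at (0.548, -0.059) against a pan middle of about (0.5475, -0.060), standing upright, with the gripper about 12 cm up and touching nothing.
- **Set-down force:** At set-down the weight pressed on the pan with about 13 N at most, counting its own 5 N. That is more than I had meant, and I eased off before opening the gripper.
- **Everything else:** The small weight, the turquoise look-alikes and the other bystanders look to be where they were in the final side picture. I compared them by eye only.
- **Checks that disagreed:** During the fourth sweep the side camera put the bubble about 1.4 mm off, while the wrist picture just afterwards showed it centred. I trusted the wrist picture because it has much finer resolution.

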